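# Unbolt and open the staples case

## Robot

A 6-joint arm with a two-finger parallel gripper is mounted at the origin on a cart in front of the work surface, level with it; the furniture and walls round the work are solid. World frame = base frame: x ahead of the robot, y to its left, z up, the work surface at z = 0. Lengths are in m, angles in rad, forces in N, time in s.
With the tool pointing down it reaches from about 0.3 to 0.75 m from the base axis. Payload 8.5 kg.
Tool frame: the origin (TCP) lies midway between the tips of the shut fingers; the grasp point (between the pads) lies 19 mm behind it; z points along the fingers, y is the line along which they close (so a half turn about z gives the same grasp; the last joint's range is limited). The gripper opens to 88 mm and grips with 3 to 60 N. Pads are 18 mm wide; open, the fingers measure 123 mm over their backs; the gripper's body (75 mm by 187 mm) begins 45 mm behind the grasp point.
Start: joints at [-1.481, 0.381, 1.297, -0, 1.464, -0.215], TCP at [0.165, -0.525, 0.239] pointing down, gripper open.
Joint ranges: [-3.11, 3.11], [-0.89, 2.33], [0.22, 2.48], [-1.42, 4.56], [0.17, 2.85], [-2.88, 2.88]. Speed limits (rad/s): [2.39, 2.39, 3.14, 3.14, 3.14, 3.14].

## Interface

Orientations are given as [roll, pitch, yaw] about the fixed x, y, z axes, in that order (R = Rz(yaw) Ry(pitch) Rx(roll)).
In Python, from workcell import env gives the robot as it stands.
- The arm moves only by the tool servo_tool, never from a script. Its argument "moves" is one flat list of numbers, 5 for each row, row after row: the closure, from 0 (fully open) to 1 (shut), then the shift along the tool's x, y, z in cm, then the turn about the tool's z in rad. In form: [claw, x, y, z, turn, claw, x, y, z, turn, ...]. A call has exactly 10 rows; each row shifts and turns the commanded pose from where the row before left it, along the tool's axes as they then stand; what a row does not reach is not made up. A row lasts 1/10 s, in which the tool goes at most 50 mm and 8.59 degrees, less where a joint would pass 70% of its speed; a pose out of reach is approached as far as the arm can. A call is refused whole if a number of a shift passes 5 or a number of a turn 0.15, either way. A call with a gripper value outside its range is refused whole. The fingers move at their own pace and stop on an object; the grip force is fixed at half the most. Time passes only in rows, so rows that do not move let the fingers close, or fill a call up. It gives the time, the measured TCP pose, the force, the opening and the grip force at its end, in the units of the state.
- env.state(): the state, without advancing time (a new reading comes with each control period).
- env.capture(name): name is "scene" or "top"; returns a dict with "img" (420x560x3 uint8, red, green, blue), "fovy" (degrees; the focal length in pixels is half the picture's height over the tangent of half this angle, whatever the lens; pixels are square), "cx", "cy" (the principal point, pixels), "dist_coeffs" ([k1, k2, p1, p2, k3] as OpenCV has them; the pictures are not rectified), "origin" and "rotation" of the camera in the world. Camera axes: x right, y up, looking along -z (the intrinsics and any distortion apply to the point x, -y, -z); pixel columns grow to the right and rows downward; lengths in m; the calibration is good to about 2 mm. A picture is of the moment at which its call begins. There is no depth.
- env.close_job(): hands the job in; it is judged then, once.
The state is a dict: "time": time; "joint_positions": joint angles; "joint_velocities": joint speeds; "joint_torque": joint torques, N m; "tool_pos": TCP position; "tool_rot": TCP orientation; "wrist_force": force on the tool from outside, world axes, zero at the start; "torque": the same for the moment, N m; "width": finger opening in m; "finger_force": force on a finger pad.
Only numpy, scipy, OpenCV 4.12 (cv2) and the standard library are available. Lean on these libraries where they do the work, as an engineer would, in place of code of your own. Each camera call takes 0.05 s, during which the arm holds its last target. There are 200 camera calls.

## Task

The staples are in the larger of the two grey supply cases on the counter. Draw its steel bolt fully back, then slide its lid fully open, and leave the bolt drawn and the lid open. Leave the smaller case alone, its bolt and lid as they are.

Things in the scene. Friction and masses are not known exactly. Their poses are not given: they have to be found in the camera images.
- large_bolt_knob (a point): Grip point of the upright steel bolt knob, 14 (x) x 12 (y) mm, on the larger case (grey, fixed, 200 x 151 x 50 mm high). Knob top 9 mm above this point; brackets' tops 8.5 mm below it; bolt rod (9 mm thick, along y) 17 mm below it. Case axes: +y = the way the bolt is drawn, away from the lid; +x = the way the lid opens, away from the robot; z up.
- large_bolt (a joint): Travel of the larger case's bolt, m, along the case's +y: 0 = home (its tip stands between two lugs on the lid's left edge and holds the lid), 0.022 = fully drawn, its stop. Clear of the lugs from 0.016. Starts between 0 and 0.004. Friction about 1.5 N, no spring, stays where left.
- large_lid_grip (a point): Centre of the upright dark steel grip bar, 12 (x) x 44 (y) mm, on the larger case's aluminium lid. Bar top 12 mm above this point, foot plate (20 x 54 mm) 12 mm below it, lid surface 15 mm below. Axes as the case: +x = the way the lid opens. When shut, the knob's point is 33 mm to +x, 62 mm to +y and 9.5 mm higher.
- large_lid (a joint): Travel of the larger case's lid, m, along the case's +x: 0 = shut, 0.080 = fully open, its stop. While the bolt is home it can move only about 2 mm. Friction about 1.5 N, no spring, stays where left.
- small_lid_grip (a point): Centre of the lid's grip bar (12 x 30 mm) on the smaller case (150 x 127 x 50 mm, fixed, same make), which stands to the left or right of the larger one. Leave alone.
- small_bolt_knob (a point): Grip point of the smaller case's bolt knob, same knob. Leave alone.

How it is judged:
On the way:
1. the larger case's bolt is drawn clear while its lid is still shut (value of joint large_bolt above 0.0165 m and value of joint large_lid below 0.006 m), for 0.2 s.
At the end, for the whole second after the job is handed in: The larger case's lid is open to within 11 mm of its stop (beyond 69 mm of 80 mm) and at rest, and its bolt is still drawn (within 10 mm of its stop, 22 mm) (value of joint large_lid above 0.069 m and value of joint large_bolt above 0.012 m and velocity of joint large_lid below 0.01 m/s); the robot touches nothing.
It fails at once if the smaller case's lid or bolt was moved (more than 8 mm) (distance of any of small_lid_grip, small_bolt_knob from where it was at the start of the episode above 0.008 m).
It also fails if it takes over 35 s, if anything falls off the work surface, if the arm or the gripper's body presses on something with over 40 N, if the wrist force passes 120 N, or if a joint passes its speed limit or range.

## Working session

There is one attempt and no reset: what is moved stays moved. The work goes in short steps, Python scripts to look and compute and a tool call to move; the robot and the scene stay as the last step left them, time stands still between calls to the robot, and variables do not carry over. Pictures are saved under pics/ and viewed, at most 10 in all, crops included, and the job is handed in when it is done.

Besides the shell and the picture viewer there is one more tool, called after "Call:" by a JSON object that holds its "method" and its "body", one argument or row to a line. servo_tool: Moves the arm, as the interface text tells. Its arguments: {"type":"object","properties":{"moves":{"type":"array","items":{"type":"number"}}},"required":["moves"]}

```bash
mkdir -p pics; python3 - <<'E'
from workcell import env
import cv2,pickle
for n in("scene","top"):
    c=env.capture(n);pickle.dump(c,open(n+".pkl","wb"))
    cv2.imwrite(f"pics/{n}0.png",cv2.cvtColor(c["img"],cv2.COLOR_RGB2BGR))
    print({k:v for k,v in c.items() if k!="img"})
print(env.state())
E
```

```text
{'fovy': 42.452151506604736, 'cx': 287.0906997072913, 'cy': 216.16200197547917, 'dist_coeffs': array([-0.17687171,  0.        ,  0.        ,  0.        ,  0.        ]), 'origin': array([-0.02218155,  0.72824175,  0.6223748 ]), 'rotation': array([ 1.02397775,  0.01533497, -2.45540338])}
{'fovy': 49.92966982884377, 'cx': 280.40042642604715, 'cy': 210.18684398270636, 'dist_coeffs': array([-0.01810456,  0.        ,  0.        ,  0.        ,  0.        ]), 'origin': array([0.33802836, 0.08993279, 0.93420489]), 'rotation': array([ 0.19169972,  0.02042794, -1.5875196 ])}
{'time': 0.1, 'joint_positions': array([-1.48135217e+00,  3.81157119e-01,  1.29813629e+00,  2.34121683e-06,
        1.46361914e+00, -2.15272758e-01]), 'joint_velocities': array([-0.00083877, -0.00038502, -0.00088104,  0.00038255, -0.00062785,
       -0.00091499]), 'joint_torque': array([ 2.80237298e-03, -4.38657904e+01, -2.24910790e+01,  7.14035472e-02,
        3.42485122e-02, -6.92375488e-05]), 'tool_pos': array([ 0.16500305, -0.52440975,  0.23820063]), 'tool_rot': array([-3.14030371e+00, -2.84223037e-04,  3.04716479e-01]), 'wrist_force': array([ 1.16653405,  0.12081465, -0.05666145]), 'torque': array([ 0.01525523,  0.02834524, -0.03730417]), 'finger_force': 0.0, 'width': 0.08857859268263465}
```

View pics/scene0.png

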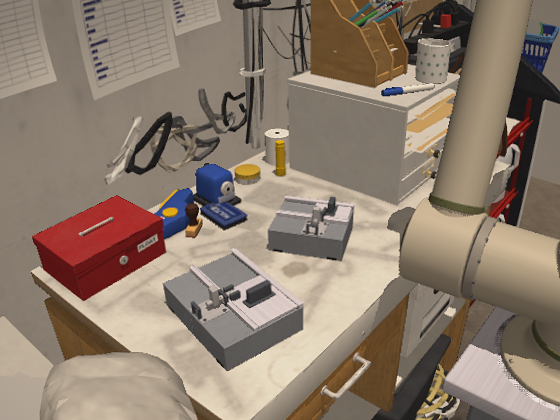

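View pics/top0.png

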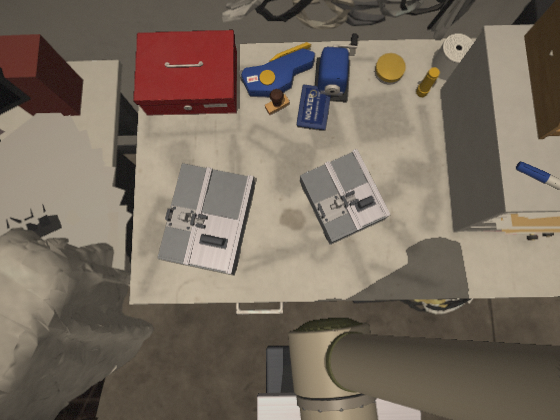

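The top view shows the larger case at left (corners about (183,164), (255,178), (233,274), (159,261)). Its dark grip bar is near (213,241) and its bolt near (187,217). The smaller case is near (345,197).

```bash
cat > h.py <<'E'
import numpy as np,cv2
from scipy.spatial.transform import Rotation as R
def cam(c):
    f=c["img"].shape[0]/2/np.tan(np.radians(c["fovy"])/2)
    return np.array([[f,0,c["cx"]],[0,f,c["cy"]],[0,0,1]]),R.from_euler("xyz",c["rotation"]).as_matrix()
def ray(c,p):
    K,M=cam(c); q=cv2.undistortPoints(np.array([[p]],float),K,c["dist_coeffs"])[0,0]
    d=M@np.array([q[0],-q[1],-1]); return c["origin"],d/np.linalg.norm(d)
def onz(c,p,z):
    o,d=ray(c,p); return o+d*(z-o[2])/d[2]
def tri(c1,p1,c2,p2):
    o1,d1=ray(c1,p1);o2,d2=ray(c2,p2)
    t=np.linalg.lstsq(np.c_[d1,-d2],o2-o1,rcond=None)[0]
    a=o1+t[0]*d1;b=o2+t[1]*d2; return (a+b)/2,np.linalg.norm(a-b)
def proj(c,P):
    K,M=cam(c); q=(np.atleast_2d(P)-c["origin"])@M; q=q*[1,-1,-1]
    return cv2.projectPoints(q,np.zeros(3),np.zeros(3),K,c["dist_coeffs"])[0][:,0]
E
python3 - <<'E'
import pickle,cv2
from h import *
t=pickle.load(open("top.pkl","rb"));s=pickle.load(open("scene.pkl","rb"))
for p in [(183,164),(255,178),(233,274),(159,261)]: print(onz(t,p,.05).round(4))
a=cv2.resize(t["img"][155:280,150:262],None,fx=4.6,fy=4.6,interpolation=cv2.INTER_CUBIC)
cv2.imwrite("pics/tc.png",a[:,:,::-1])
b=cv2.resize(s["img"][240:370,155:310],None,fx=4.6,fy=4.6,interpolation=cv2.INTER_CUBIC)
cv2.imwrite("pics/sc.png",b[:,:,::-1])
E
```

```text
[0.6105 0.3031 0.05  ]
[0.5775 0.1555 0.05  ]
[0.3852 0.1996 0.05  ]
[0.413  0.3458 0.05  ]
```

View pics/tc.png

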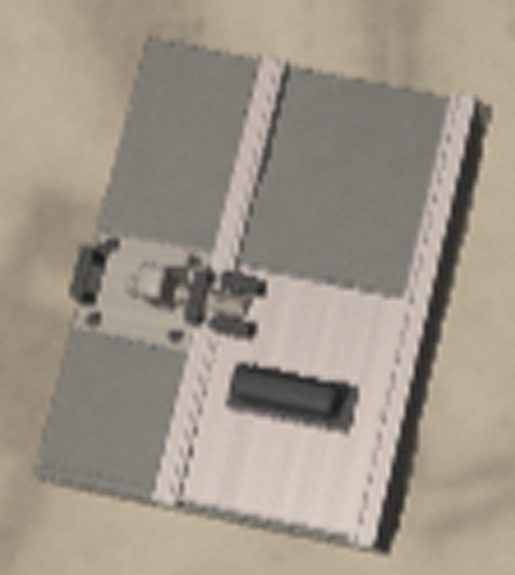

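View pics/sc.png

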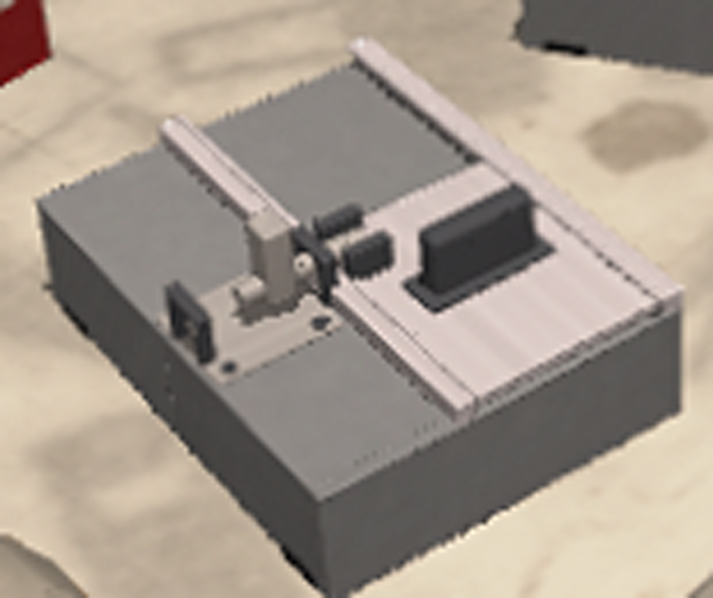

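```bash
python3 - <<'E'
import pickle
from h import *
t=pickle.load(open("top.pkl","rb"));s=pickle.load(open("scene.pkl","rb"))
T=lambda x,y:((x+.5)/4.6-.5+150,(y+.5)/4.6-.5+155)
S=lambda x,y:((x+.5)/4.6-.5+155,(y+.5)/4.6-.5+240)
k=tri(t,T(147,274),s,S(269,222)); g=tri(t,T(286,390),s,S(476,212))
print(k,g)
yaw=-.22;A=np.array([[np.cos(yaw),np.sin(yaw)],[-np.sin(yaw),np.cos(yaw)]])
print("k-g in case axes",A@(k[0]-g[0])[:2])
# dark bar mask / rays at bar-top height for several z
for z in (.08,.09,.1): print(z,onz(t,T(147,274),z),onz(s,S(269,222),z),onz(t,T(286,390),z),onz(s,S(476,212),z))
# predicted knob-top corners etc
for nm,P,dx,dy in(("knob",k[0],7,6),("bar",g[0],6,22)):
    C=np.array([[*(P[:2]+A.T@np.array([a*dx,b*dy])/1e3),P[2]] for a,b in((1,1),(1,-1),(-1,-1),(-1,1))])
    print(nm,((proj(t,C)-[150,155]+.5)*4.6-.5).round(),((proj(s,C)-[155,240]+.5)*4.6-.5).round())
E
```

```text
(array([0.49756333, 0.29344678, 0.08695106]), np.float64(0.0032242787472273786)) (array([0.45036559, 0.23715484, 0.07911632]), np.float64(0.0007258028899075593))
k-g in case axes [0.03377558 0.0652351 ]
0.08 [0.50021407 0.29615289 0.08      ] [0.50260201 0.28724969 0.08      ] [0.44994731 0.23678898 0.08      ] [0.44995284 0.23808885 0.08      ]
0.09 [0.4983154  0.29373872 0.09      ] [0.49292635 0.29538045 0.09      ] [0.4486371  0.23506977 0.09      ] [0.44124789 0.24712601 0.09      ]
0.1 [0.49641672 0.29132454 0.1       ] [0.48325069 0.30351121 0.1       ] [0.44732689 0.23335055 0.1       ] [0.43254295 0.25616317 0.1       ]
knob [[140. 258.]
 [167. 264.]
 [159. 296.]
 [131. 290.]] [[239. 218.]
 [269. 204.]
 [290. 224.]
 [260. 238.]]
bar [[238. 365.]
 [340. 386.]
 [334. 414.]
 [231. 393.]] [[415. 229.]
 [518. 179.]
 [538. 196.]
 [435. 246.]]
```

Call:
{"method": "servo_tool", "body": {
  "moves": [0,0,0,0,0.13,0,0,0,0,0.13,0,0,0,0,0.13,0,0,0,0,0.135,0,0.7,-4,0,0,0,0.7,-4,0,0,0,0.7,-4,0,0,0,0.7,-4,0,0,0,0.7,-4,0,0,0,0.7,-4,0,0]
}}

```text
time: 1.1
tool_pos: [0.2587, -0.2979, 0.2386]
tool_rot: [-3.141, 0.0, -0.221]
wrist_force: [0.1, -1.4, -0.4]
width: 0.0883
finger_force: 0.0
```

Call:
{"method": "servo_tool", "body": {
  "moves": [0,0.7,-4,0,0,0,0.7,-4,0,0,0,0.7,-4,0,0,0,0.7,-4,0,0,0,0.7,-4,0,0,0,0.7,-4,0,0,0,0.7,-4,0,0,0,0.7,-4,0,0,0,0.7,-4,0,0,0,0.7,-4,0,0]
}}

```text
time: 2.1
tool_pos: [0.4143, 0.0773, 0.2386]
tool_rot: [3.141, 0.0, -0.22]
wrist_force: [-0.0, 0.2, 0.2]
width: 0.088
finger_force: 0.0
```

Call:
{"method": "servo_tool", "body": {
  "moves": [0,0.57,-3.82,0,0,0,0.57,-3.82,0,0,0,0.57,-3.82,0,0,0,0.57,-3.82,0,0,0,0.57,-3.82,0,0,0,0.57,-3.82,0,0,0,0,0,3,0,0,0,0,3,0,0,0,0,3,0,0,0,0,3,0]
}}

```text
time: 3.1
tool_pos: [0.4973, 0.2917, 0.1173]
tool_rot: [3.141, 0.001, -0.22]
wrist_force: [0.0, 0.8, -0.8]
width: 0.0878
finger_force: 0.0
```

```bash
python3 - <<'E'
from workcell import env
from h import *
s=env.state();print(s["tool_pos"],s["joint_positions"])
c=env.capture("scene")
print(proj(c,s["tool_pos"]))
b=cv2.resize(c["img"][200:350,130:330],None,fx=3.9,fy=3.9,interpolation=cv2.INTER_CUBIC)
cv2.imwrite("pics/s1.png",b[:,:,::-1])
E
```

```text
[0.49726462 0.29167135 0.11728441] [3.25211909e-01 5.38518738e-01 1.40552890e+00 8.62867929e-06
 1.19816999e+00 2.11599396e+00]
[[211.25213526 271.84029412]]
```

View pics/s1.png

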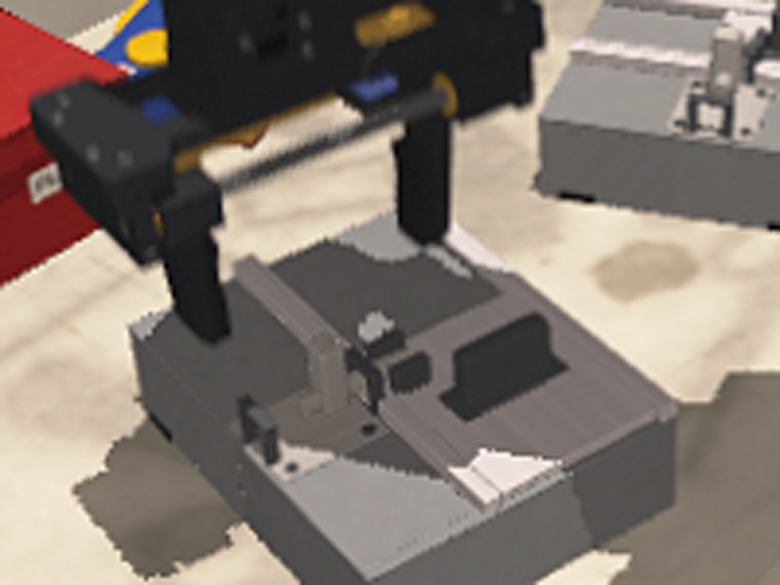

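The fingertips at crop (215,335) and (430,240) straddle the knob at (325,360), as planned. I'll descend and close.

Call:
{"method": "servo_tool", "body": {
  "moves": [0,0,-0.17,2,0,0,0,0,1.4,0,0,0,0,1,0,1,0,0,0,0,1,0,0,0,0,1,0,0,0,0,1,0,0,0,0,1,0,0,0,0,1,0,0,0,0,1,0,0,0,0]
}}

```text
time: 4.15
tool_pos: [0.498, 0.2933, 0.0748]
tool_rot: [-3.142, -0.0, -0.22]
wrist_force: [-0.1, -1.6, -0.1]
width: 0.0343
finger_force: 0.0
```

Call:
{"method": "servo_tool", "body": {
  "moves": [1,0,0,0,0,1,0,0,0,0,1,0,0,0,0,1,0,0,0,0,1,0,0,0,0,1,0,0,0,0,1,0,0,0,0,1,0,0,0,0,1,0,0,0,0,1,0,0,0,0]
}}

```text
time: 5.15
tool_pos: [0.4979, 0.2932, 0.0748]
tool_rot: [3.142, -0.0, -0.22]
wrist_force: [-0.8, -1.2, 0.7]
width: 0.0118
finger_force: 30.0
```

Call:
{"method": "servo_tool", "body": {
  "moves": [1,0,-0.3,0,0,1,0,-0.3,0,0,1,0,-0.3,0,0,1,0,-0.3,0,0,1,0,-0.3,0,0,1,0,-0.3,0,0,1,0,-0.2,0,0,1,0,-0.1,0,0,1,0,0,0,0,1,0,0,0,0]
}}

```text
time: 6.15
tool_pos: [0.5023, 0.3126, 0.0747]
tool_rot: [3.139, 0.001, -0.22]
wrist_force: [-1.2, -9.8, 2.0]
width: 0.0113
finger_force: 30.0
```

Call:
{"method": "servo_tool", "body": {
  "moves": [0,0,0,0,0,0,0,0,0,0,0,0,0,0,0,0,0,0,0,0,0,0,0,0,0,0,0,0,0,0,0,0,0,-1,0,0,0,0,-1,0,0,0,0,-1,0,0,0,0,-1,0]
}}

```text
time: 7.15
tool_pos: [0.5027, 0.3138, 0.1161]
tool_rot: [-3.141, -0.001, -0.22]
wrist_force: [-0.5, 0.0, 1.1]
width: 0.0877
finger_force: 0.0
```

Call:
{"method": "servo_tool", "body": {
  "moves": [0,0,0,0,-0.14,0,0,0,0,-0.14,0,0,0,0,-0.14,0,0,0,0,-0.14,0,0,0,0,-0.14,0,0,0,0,-0.14,0,0,0,0,-0.14,0,0,0,0,-0.14,0,0,0,0,-0.14,0,0,0,0,-0.14]
}}

```text
time: 8.15
tool_pos: [0.5027, 0.3138, 0.1156]
tool_rot: [3.141, -0.0, 1.186]
wrist_force: [-0.1, -0.2, -0.1]
width: 0.0884
finger_force: 0.0
```

```bash
python3 - <<'E'
from workcell import env
from h import *
s=env.state();print(s["tool_pos"],s["tool_rot"],s["joint_positions"][5],s["time"])
c=env.capture("scene")
b=cv2.resize(c["img"][200:350,130:330],None,fx=3.9,fy=3.9,interpolation=cv2.INTER_CUBIC)
cv2.imwrite("pics/s2.png",b[:,:,::-1])
E
```

```text
[0.50265458 0.31382541 0.11555132] [ 3.14107686e+00 -4.61280129e-04  1.18555318e+00] 0.7437636381936876 8.15
```

View pics/s2.png

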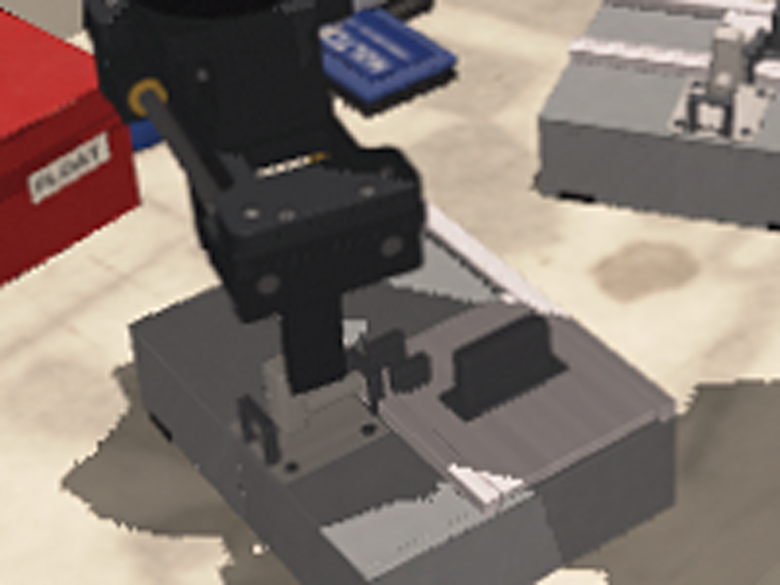

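The knob has moved out to crop (275,380), the bolt is clear of the lugs and the lid is still shut. Next is the lid bar.

Call:
{"method": "servo_tool", "body": {
  "moves": [0,0,0,0,-0.083,0,0,0,0,-0.083,0,-2.14,-0.83,0,0,0,-2.14,-0.83,0,0,0,-2.14,-0.83,0,0,0,-2.14,-0.83,0,0,0,0,0,0,0,0,0,0,2,0,0,0,0,2,0,0,0,0,1,0]
}}

```text
time: 9.2
tool_pos: [0.4513, 0.2382, 0.0639]
tool_rot: [-3.141, 0.0, 1.344]
wrist_force: [0.0, -0.1, -0.6]
width: 0.088
finger_force: 0.0
```

Call:
{"method": "servo_tool", "body": {
  "moves": [1,0,0,0.2,0,1,0,0,0,0,1,0,0,0,0,1,0,0,0,0,1,0,0,0,0,1,0,0,0,0,1,0,0,0,0,1,0,0,0,0,1,0,0,0,0,1,0,0,0,0]
}}

```text
time: 10.2
tool_pos: [0.4509, 0.2378, 0.0627]
tool_rot: [-3.141, 0.0, 1.346]
wrist_force: [-0.2, -0.6, 1.2]
width: 0.0118
finger_force: 30.0
```

Call:
{"method": "servo_tool", "body": {
  "moves": [1,0,0,0,0,1,0,0,0,0,1,0,0,0,0,1,0,0.5,0,0,1,0,0.5,0,0,1,0,0.5,0,0,1,0,0.5,0,0,1,0,0.5,0,0,1,0,0.5,0,0,1,0,0,0,0]
}}

```text
time: 11.2
tool_pos: [0.4814, 0.2309, 0.0627]
tool_rot: [3.14, -0.0, 1.345]
wrist_force: [1.1, 1.1, -1.2]
width: 0.0115
finger_force: 30.0
```

Call:
{"method": "servo_tool", "body": {
  "moves": [1,0,0.6,0,0,1,0,0.6,0,0,1,0,0.6,0,0,1,0,0.6,0,0,1,0,0.6,0,0,1,0,0.6,0,0,1,0,0.6,0,0,1,0,0.4,0,0,1,0,0.2,0,0,1,0,0,0,0]
}}

```text
time: 12.2
tool_pos: [0.5272, 0.2204, 0.0627]
tool_rot: [-3.141, -0.0, 1.346]
wrist_force: [0.2, 3.4, 0.0]
width: 0.0115
finger_force: 30.0
```

Call:
{"method": "servo_tool", "body": {
  "moves": [1,0,0.1,0,0,1,0,0.1,0,0,1,0,0.05,0,0,1,0,0,0,0,0,0,0,0,0,0,0,0,0,0,0,0,0,0,0,0,0,0,0,0,0,0,0,0,0,0,0,0,0,0]
}}

```text
time: 13.2
tool_pos: [0.5296, 0.2197, 0.0627]
tool_rot: [3.141, 0.0, 1.346]
wrist_force: [0.2, 1.0, -0.8]
width: 0.0575
finger_force: 0.0
```

Call:
{"method": "servo_tool", "body": {
  "moves": [0,0,0,0,0,0,0,0,-1,0,0,0,0,-2,0,0,0,0,-3,0,0,0,0,-4,0,0,0,0,-3,0,0,-2,0,0,0,0,-3,0,0,0,0,-3,0,0,0,0,0,0,0,0]
}}

```text
time: 14.2
tool_pos: [0.5113, 0.1396, 0.1937]
tool_rot: [3.141, 0.0, 1.343]
wrist_force: [-0.4, 0.2, -0.7]
width: 0.0882
finger_force: 0.0
```

```bash
python3 - <<'E'
from workcell import env
from h import *
c=env.capture("scene")
b=cv2.resize(c["img"][200:350,130:330],None,fx=3.9,fy=3.9,interpolation=cv2.INTER_CUBIC)
cv2.imwrite("pics/s3.png",b[:,:,::-1])
E
```

```text
(no output)
```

View pics/s3.png

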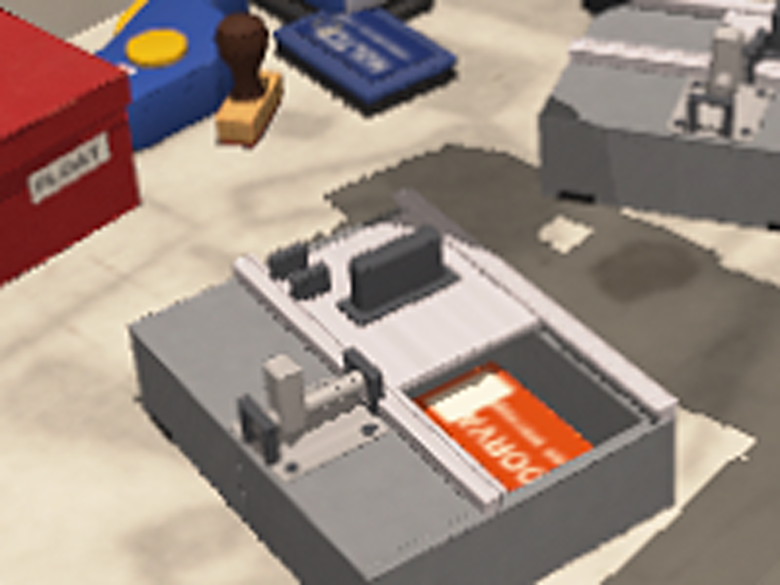

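The lid is fully open, with its bar at crop (395,270) and the staples showing at (505,420). The bolt is drawn, with its knob at (283,385), and the gripper is clear.

```bash
python3 -c "
from workcell import env
print(env.close_job())"
```

```text
the job is handed in; nothing more can be done
None
```

I drew the larger case's bolt back to its stop, slid its lid fully open (about 80 mm), left the smaller case untouched, and handed the job in at about 14 s; the hand-in returned no verdict.

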